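# Sort the larder things back to their trays

## Robot

A 6-joint arm with a two-finger parallel gripper is mounted at the origin on a cart in front of the work surface, level with it; the furniture and walls round the work are solid. World frame = base frame: x ahead of the robot, y to its left, z up, the work surface at z = 0. Lengths are in m, angles in rad, forces in N, time in s.
With the tool pointing down it reaches from about 0.35 to 0.875 m from the base axis. Payload 15.5 kg.
Tool frame: the origin (TCP) lies at the very end of the fingers, on their centre line; the grasp point (between the pads) lies 19 mm behind it (env.hold_point_z is the distance from the TCP to the grasp point, in m); z points along the fingers, y is the line along which they close (so a half turn about z gives the same grasp; the last joint's range is limited). The gripper opens to 85 mm and grips with 20 to 120 N. Pads are 22 mm wide; open, the fingers measure 114 mm over their backs; the gripper's body (76 mm by 85 mm) begins 54 mm behind the grasp point. The pads swing forward as they close: fully open they stand 13 mm farther back than shut.
Start: joints at [-1.399, 0.494, 1.345, -0, 1.302, -0.096], TCP at [0.165, -0.603, 0.231] pointing down, gripper open.
Joint ranges: [-2.91, 2.91], [-0.82, 2.16], [0.22, 2.67], [-1.22, 4.37], [0.12, 2.79], [-3.08, 3.08]. Speed limits (rad/s): [1.89, 1.89, 2.57, 3.01, 3.01, 3.01].

## Interface

Orientations are given as a unit quaternion [w, x, y, z].
In Python, from rig import env gives the robot as it stands. The module is installed in compiled form; this text tells all that it offers.
- The arm moves only by the shell command python3 -m creep FILE, which reads ROWS from the file FILE. ROWS is a JSON list of rows, 1 to 5 of them, each an object with the fields xyz (a list: dx, dy, dz in parts of the range, where 1.0 means 0.6 m), turn_vec (a list: a rotation vector rx, ry, rz in normalised numbers (1 is pi rad)), aperture (the finger opening in m); a field left out counts as zero (the opening has to be given); each row is the pose to reach, as a shift and turn from the pose commanded when the command began, along the tool's axes at that moment; what a row does not reach only later rows make up. A row lasts 1/8 s, in which the tool goes at most 0.0625 m and 0.188 rad, less where a joint would pass 70% of its speed; a pose out of reach is approached as far as the arm can. The fingers move at their own pace and stop on an object; the grip force is fixed at half the most. Time passes only in rows, so rows that do not move let the fingers close. It prints the time, the measured TCP pose, the force, the opening and the grip force at its end. No shift or turn number may pass 1 either way. Input that does not fit is refused with a message, and nothing moves.
- env.get_obs(): the state, without advancing time (a new reading comes with each control period).
- env.camera(name): name is "side" or "top"; returns the picture (480x640x3 uint8, blue, green, red); there is no depth.
- env.camera_params(name): a dict with "mtx" (3x3 intrinsics, pixels), "k1" (the pictures are not rectified: a ray, as slopes to the right and down, at radius r is drawn at 1 + k1 r^2 times it, then the intrinsics apply), "rvec" (rotation vector, rad) and "tvec" (3), from world to camera coordinates, as OpenCV has them. Camera axes: x right, y down, z forward; pixel columns grow to the right and rows downward; lengths in m; the calibration is good to about 2 mm. A picture is of the moment at which its call begins. camera_params takes no time and is no camera call.
- env.finish_job(): hands the job in; it is judged then, once.
The state is a dict: "time": time; "qpos": joint angles; "qd": joint speeds; "joint_torque": joint torques, N m; "ee_pos": TCP position; "tcp_rot": TCP orientation; "wrist_force": force on the tool from outside, world axes, zero at the start; "ft_torque": the same for the moment, N m; "opening": finger opening in m; "grip_force": force on a finger pad.
Only numpy, scipy, OpenCV 4.12 (cv2) and the standard library are available. Lean on these libraries where they do the work, as an engineer would, in place of code of your own. Each camera call takes 0.05 s, during which the arm holds its last target. There are 200 camera calls.

## Task

Sort the things left on the worktop into the holders where they belong: the two spice jars upright in the wooden caddy, one in each well and standing on its floor; the garlic and the lemon in the slatted wooden crate; the flat oblong tin lying flat in the low steel tray, label up. Leave the wooden salt pot and the white cup behind them where they stand.

Things in the scene. Friction and masses are not known exactly. Their poses are not given: they have to be found in the camera images.
- jar_a: Glass spice jar with a dark screw cap, a round cylinder 41 mm in diameter and 105 mm tall, 110 g, standing. Origin at the centre of its underside, z up along the jar.
- jar_b: The second spice jar, of the same size and shape as the first (the two are interchangeable). Origin at the centre of its underside, z up along the jar.
- garlic: Whole garlic bulb, round, 56 mm in diameter, 56 mm high, tapering to a point at the top; widest about 22 mm above its underside; 34 g. Origin at the centre of its underside, z up.
- lemon: Lemon lying on its side, 71 mm long (its own x axis) by 53 mm wide (its own y axis) by 51 mm high, 85 g. Origin at the centre of its underside as it lies, z up. It may rock a little.
- flat_tin: Flat oblong food tin with rounded corners, lying flat: 63 mm wide along its own x axis, 105 mm long along its own y axis, 26 mm high, 150 g. Origin at the centre of its underside, z up.
- caddy: Fixed wooden caddy, 68 mm along its own x, 130 mm along its own y, 45 mm high, open on top, with two square wells 56 x 56 mm side by side along y, well centres at y = +31 and -31 mm; walls and floor 6 mm thick. Origin at the centre of its underside, on the worktop, z up.
- crate: Fixed low wooden crate with slatted sides, open on top, 130 mm along its own x, 177 mm along its own y, 36 mm high; walls and floor 6 mm thick (inside 118 x 165 mm). Origin at the centre of its underside, on the worktop, z up.
- tray: Fixed low square steel tray, 136 x 136 mm, rim 12 mm high and 5 mm wide, inside 130 x 130 mm, floor 3 mm thick. Origin at the centre of its underside, on the worktop, z up.
- salt_pot: Open turned wooden salt pot, a bystander to leave alone: 73 mm in diameter, 35 mm high, standing loose behind the things to be sorted. Origin at the centre of its underside. To its right, out of play, a fixed coffee machine 0.4 m tall fills the back right of the worktop (y from -0.16 to -0.57, everything beyond x = 0.50): come in over the front edge of the worktop, not across the machine.
- cup: White espresso cup turned upside down, a bystander to leave alone: 61 mm in diameter, 86 mm over its handle, 51 mm high, standing loose behind the things to be sorted. Origin at the centre of its underside.
Mind the look-alikes: they are no part of the job. Leave any turquoise look-alike of the garlic alone.

How it is judged:
By the outcome, as a careful person would: the job done as asked, in the order asked, and still so for the second after the job is handed in, with the robot touching nothing.
It also fails if it takes over 128 s, if anything falls off the work surface, if the arm or the gripper's body presses on something with over 40 N, if the wrist force passes 120 N, or if a joint passes its speed limit or range.

## Working session

There is one attempt and no reset: what is moved stays moved. The work goes in short steps, Python scripts to look and compute and a shell command to move; the robot and the scene stay as the last step left them, time stands still between calls to the robot, and variables do not carry over. Pictures are saved under pics/ and viewed, at most 16 in all, crops included, and the job is handed in when it is done.

```bash
mkdir -p pics
cat > h.py <<'E'
import numpy as np, cv2
from rig import env
from scipy.spatial.transform import Rotation as R
def ray(name,u,v):
    p=env.camera_params(name);K=np.array(p["mtx"]);k=p["k1"]
    d=np.array([(u-K[0,2])/K[0,0],(v-K[1,2])/K[1,1]]);x=d.copy()
    for _ in range(30): x=d/(1+k*(x@x))
    Rm=cv2.Rodrigues(np.array(p["rvec"],float))[0];t=np.array(p["tvec"],float).ravel()
    return -Rm.T@t, Rm.T@np.array([x[0],x[1],1])
def at(name,u,v,z):
    c,d=ray(name,u,v); return (c+d*(z-c[2])/d[2])
def proj(name,P):
    p=env.camera_params(name);K=np.array(p["mtx"])
    Rm=cv2.Rodrigues(np.array(p["rvec"],float))[0];q=Rm@np.array(P,float)+np.array(p["tvec"],float).ravel()
    x=q[:2]/q[2];x=x*(1+p["k1"]*(x@x));return K[:2,:2]@x+K[:2,2]
def go(x,y,z,yaw=None):
    """shift in tool axes to the world target; yaw = world direction of the closing axis (deg), mod 180"""
    o=env.get_obs();q=o["tcp_rot"];r=R.from_quat([q[1],q[2],q[3],q[0]])
    d=r.inv().apply(np.array([x,y,z])-o["ee_pos"])
    M=r.as_matrix();cur=np.degrees(np.arctan2(M[1,1],M[0,1]))
    out="d_tool %s |%.3f| curyaw %.1f tilt z %s q6 %.2f"%(np.round(d,4),np.linalg.norm(d),cur,np.round(M[:,2],3),o["qpos"][5])
    if yaw is not None:
        a=(yaw-cur+90)%180-90
        out+=" turn about world z %.3f -> tool rz %.3f"%(np.radians(a),-np.radians(a))
    print(out)
E
python3 - <<'E'
from h import *
for n in("side","top"):
    cv2.imwrite(f"pics/{n}0.png",env.camera(n))
    print(n,ray(n,320,240))
o=env.get_obs();print(o["tcp_rot"],o["opening"],o["time"]);go(.5,0,.2,0)
E
```

```text
side (array([0.15602438, 1.00191158, 0.47021691]), array([ 0.41736355, -0.82007537, -0.39151702]))
top (array([0.50897078, 0.09906743, 1.3377205 ]), array([ 0.04727641, -0.01746786, -0.9987813 ]))
[-5.16623137e-04  9.91116335e-01  1.32996778e-01 -2.05846481e-05] 0.08536695784850526 0.1
d_tool [ 0.4823 -0.4929  0.0313] |0.690| curyaw -74.7 tilt z [-0.     0.001 -1.   ] q6 -0.10 turn about world z 1.304 -> tool rz -1.304
```

View pics/top0.png

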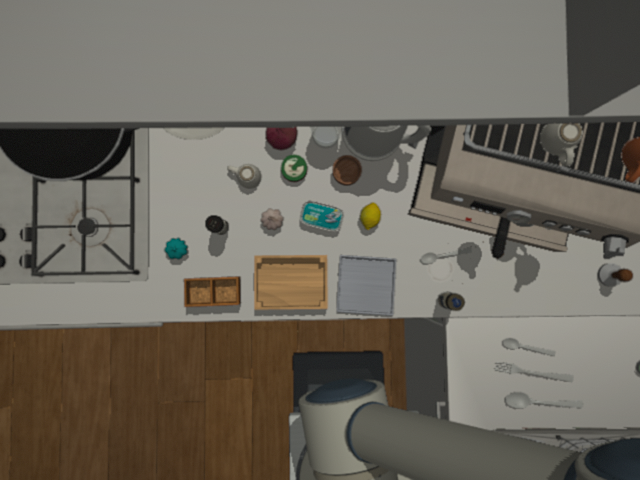

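View pics/side0.png

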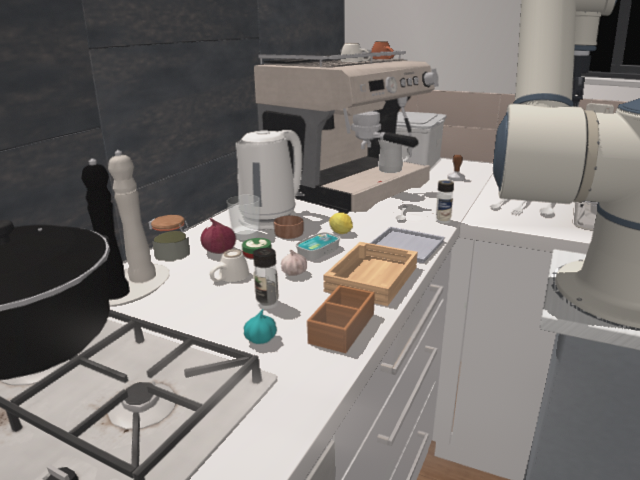

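The top view shows jar 1 at (216,225), jar 2 at (452,301), the garlic at (272,218), a turquoise look-alike at (176,248), the tin at (321,216) and the lemon at (371,215). It also shows the caddy at (212,292), crate at (290,284), tray at (366,285), salt pot at (347,170) and cup at (246,176). The side view agrees. For garlic there are two candidates: the white one at (272,218) and the turquoise one at (176,248). The white one is the real garlic, and I'll confirm it in an enlarged crop.

Run:
```python
import cv2
t=cv2.imread("pics/top0.png");s=cv2.imread("pics/side0.png")
cv2.imwrite("pics/c1.png",cv2.resize(t[150:320,160:290],None,fx=3.5,fy=3.5,interpolation=cv2.INTER_CUBIC))
cv2.imwrite("pics/c2.png",cv2.resize(t[190:320,250:470],None,fx=3.5,fy=3.5,interpolation=cv2.INTER_CUBIC))
cv2.imwrite("pics/c3.png",cv2.resize(s[170:350,220:460],None,fx=3.3,fy=3.3,interpolation=cv2.INTER_CUBIC))
```

```text
(no output)
```

View pics/c1.png

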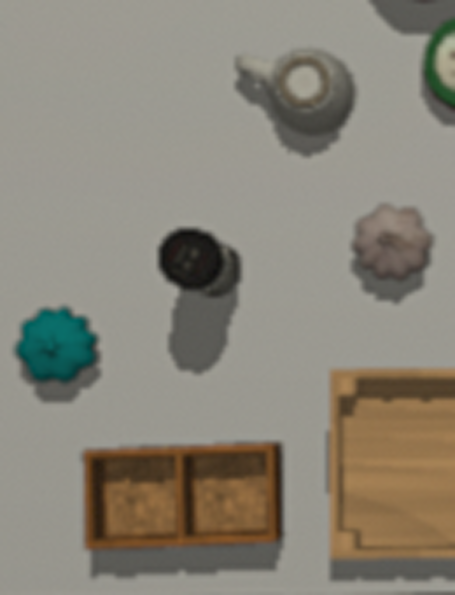

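View pics/c2.png

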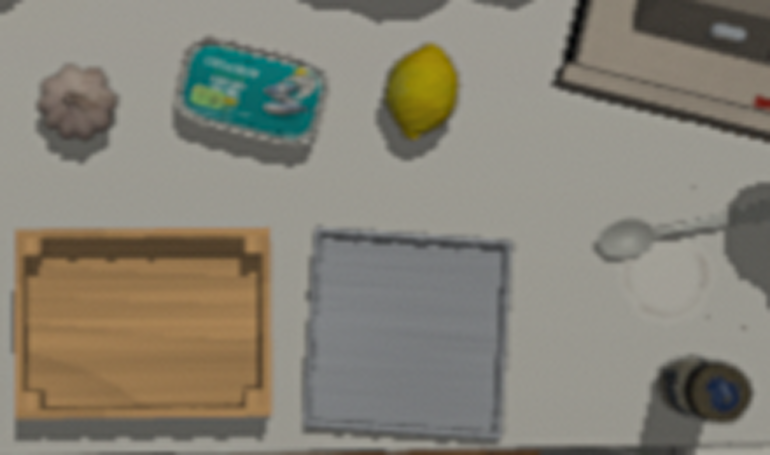

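View pics/c3.png

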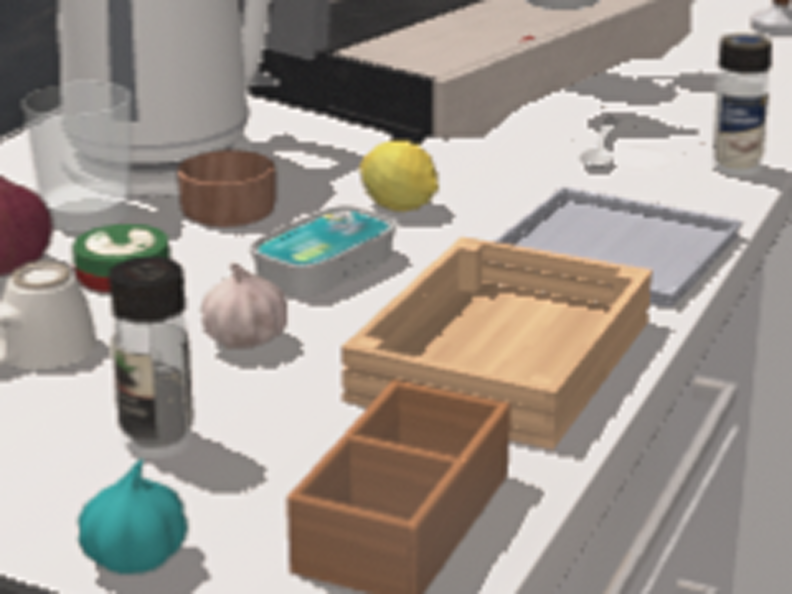

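The crops confirm the white garlic at c1 (391,243). The turquoise one at c1 (57,346) is the look-alike. Jar caps are at c1 (190,259) and c2 (721,391).

Run:
```python
from h import *
c1=lambda u,v:(160+(u+.5)/3.5-.5,150+(v+.5)/3.5-.5)
c2=lambda u,v:(250+(u+.5)/3.5-.5,190+(v+.5)/3.5-.5)
c3=lambda u,v:(220+(u+.5)/3.3-.5,170+(v+.5)/3.3-.5)
f=lambda n,p,z:print(n,np.round(at("top",*p,z)[:2],4))
f("jar1",c1(190,259),.105);f("jar2",c2(721,391),.105);f("garlic",c1(391,243),.022);f("garlic2",c2(77,101),.022)
f("lemon",c2(422,91),.025)
f("turq",c1(57,346),.02); f("cup",c1(310,92),.03); f("salt",(347,170),.03)
def quad(n,pts,z):
    P=np.array([at("top",*p,z)[:2] for p in pts]);c=P.mean(0)
    e=(P[1]-P[0]+P[2]-P[3])/2;g=(P[3]-P[0]+P[2]-P[1])/2
    print(n,np.round(c,4),"right edge len %.3f ang %.1f; down edge len %.3f ang %.1f"%(np.linalg.norm(e),np.degrees(np.arctan2(e[1],e[0])),np.linalg.norm(g),np.degrees(np.arctan2(g[1],g[0]))))
quad("caddy",[c1(85,452),c1(280,444),c1(281,540),c1(86,548)],.045)
quad("crate",[c2(16,230),c2(270,230),c2(270,415),c2(16,415)],.036)
quad("tray",[c2(315,228),c2(510,241),c2(500,438),c2(303,430)],.012)
quad("tin",[c2(190,32),c2(330,73),c2(310,150),c2(172,110)],.026)
a,b=at("top",*c2(432,45),.025),at("top",*c2(412,138),.025);d=a-b;print("lemon axis",np.linalg.norm(d),np.degrees(np.arctan2(d[1],d[0])))
# side cross-check: cap tops, garlic, lemon
f2=lambda n,p,z:print("side",n,np.round(at("side",*p,z)[:2],4))
f2("jar1",c3(147,272),.105);f2("jar2",c3(746,43),.105);f2("garlic",c3(245,312),.022);f2("lemon",c3(400,175),.025)
```

```text
jar1 [0.6084 0.3199]
jar2 [ 0.4226 -0.2301]
garlic [0.6244 0.1946]
garlic2 [0.6258 0.1939]
lemon [ 0.6292 -0.0482]
turq [0.5558 0.4272]
cup [0.7303 0.2494]
salt [0.742  0.0072]
caddy [0.4516 0.3357] right edge len 0.132 ang -88.7; down edge len 0.065 ang -179.5
crate [0.471  0.1489] right edge len 0.175 ang -90.9; down edge len 0.127 ang 179.3
tray [ 0.4592 -0.0354] right edge len 0.138 ang -93.9; down edge len 0.140 ang 175.6
tin [0.6306 0.0722] right edge len 0.101 ang -107.1; down edge len 0.056 ang 165.4
lemon axis 0.0670711226025226 -13.26446335090088
side jar1 [0.6105 0.3258]
side jar2 [ 0.4222 -0.2204]
side garlic [0.626  0.1978]
side lemon [ 0.6325 -0.0483]
```

Run:
```python
from h import *
go(.4226,-.229,.18,0)
```

```text
d_tool [ 0.3472 -0.2923  0.0511] |0.457| curyaw -74.7 tilt z [-0.     0.001 -1.   ] q6 -0.10 turn about world z 1.304 -> tool rz -1.304
```

The manual's scale: shifts go in shares of 0.6 m and turns go in shares of pi rad. Converting my numbers, 0.347 m / 0.6 = 0.5783, -0.292 m / 0.6 = -0.4867, -1.304 rad / 3.1416 = -0.4151.

```bash
echo '[{"xyz": [0.5783,-0.4867,0.05],"turn_vec": [0,0,-0.4151],"aperture": 0.085},{"xyz": [0.5783,-0.4867,0.05],"turn_vec": [0,0,-0.4151],"aperture": 0.085},{"xyz": [0.5783,-0.4867,0.05],"turn_vec": [0,0,-0.4151],"aperture": 0.085},{"xyz": [0.5783,-0.4867,0.05],"turn_vec": [0,0,-0.4151],"aperture": 0.085},{"xyz": [0.5783,-0.4867,0.05],"turn_vec": [0,0,-0.4151],"aperture": 0.085}]' > next.json && python3 -m creep next.json
python3 -c "
from h import *
go(.4226,-.229,.18,0);print(env.get_obs()['ee_pos'])"
```

```text
time: 0.72
ee_pos: [0.3428, -0.3446, 0.2105]
tcp_rot: [0.0, 0.822, 0.569, 0.0]
wrist_force: [1.0, -1.0, 0.6]
opening: 0.0847
grip_force: 0.0
d_tool [0.1363 0.0339 0.0305] |0.144| curyaw -20.7 tilt z [ 0.  0. -1.] q6 -0.55 turn about world z 0.361 -> tool rz -0.361
[ 0.34275738 -0.34456609  0.21047802]
```

To row units: 0.136 m / 0.6 = 0.2267, 0.034 m / 0.6 = 0.0567, -0.361 rad / 3.1416 = -0.1149.

```bash
echo '[{"xyz": [0.2267,0.0567,0.05],"turn_vec": [0,0,-0.1149],"aperture": 0.085},{"xyz": [0.2267,0.0567,0.05],"turn_vec": [0,0,-0.1149],"aperture": 0.085},{"xyz": [0.2267,0.0567,0.05],"turn_vec": [0,0,-0.1149],"aperture": 0.085},{"xyz": [0.2267,0.0567,0.05],"turn_vec": [0,0,-0.1149],"aperture": 0.085},{"xyz": [0.2267,0.0567,0.05],"turn_vec": [0,0,-0.1149],"aperture": 0.085}]' > next.json && python3 -m creep next.json
python3 - <<'E'
from h import *
go(.4226,-.229,.06,0);print(env.get_obs()['ee_pos'])
cv2.imwrite("pics/s1.png",cv2.resize(env.camera("side")[130:270,340:540],None,fx=3.5,fy=3.5,interpolation=cv2.INTER_CUBIC))
E
```

```text
time: 1.35
ee_pos: [0.4222, -0.2321, 0.1807]
tcp_rot: [0.0, 0.709, 0.705, -0.0]
wrist_force: [0.0, -0.6, -0.1]
opening: 0.0848
grip_force: 0.0
d_tool [0.0031 0.0004 0.1207] |0.121| curyaw -0.3 tilt z [-0. -0. -1.] q6 -0.62 turn about world z 0.006 -> tool rz -0.006
[ 0.42220418 -0.23212309  0.18073747]
```

View pics/s1.png

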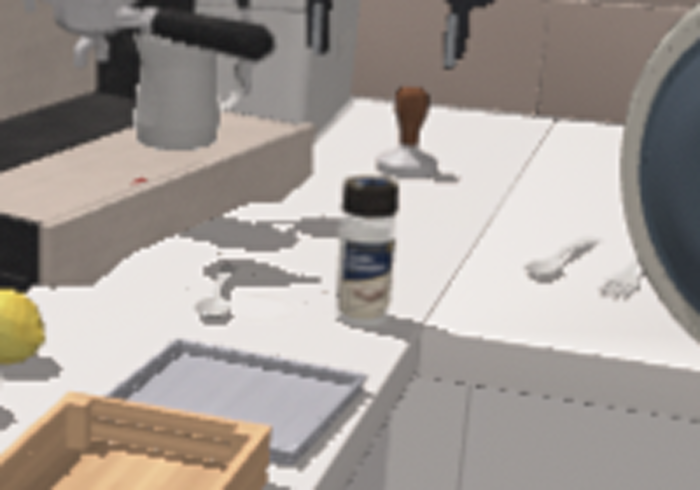

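Side crop: the fingertips at (318,45) and (455,60) straddle the jar, whose cap top is at (370,183). I'll triangulate to be sure.

Run:
```python
from h import *
print(proj("side",[.4226,-.229,.105]),"seen",(340+370/3.5,130+183/3.5)); print(proj("side",[.4226,-.229,0]),"seen base",(340+364/3.5,130+316/3.5))
print(proj("top",[.4226,-.229,.105]))
print(proj("side",[.609,.321,.105]),"seen",(220+147/3.3,170+272/3.3));print(proj("side",[.609,.321,0]),"seen",(220+150/3.3,170+440/3.3))
```

```text
[446.37017353 181.77005591] seen (445.7142857142857, 182.28571428571428)
[443.24657836 220.74240204] seen base (444.0, 220.28571428571428)
[455.16469933 301.35557448]
[266.39378837 251.20215611] seen (264.54545454545456, 252.42424242424244)
[269.7687872  303.00452228] seen (265.45454545454544, 303.33333333333337)
```

To row units: 0.131 m / 0.6 = 0.2183, 0.05 m / 0.6 = 0.0833.

```bash
echo '[{"xyz": [0.005,0,0.0833],"aperture": 0.085},{"xyz": [0.005,0,0.1667],"aperture": 0.085},{"xyz": [0.005,0,0.2183],"aperture": 0.085},{"xyz": [0.005,0,0.2183],"aperture": 0.04},{"xyz": [0.005,0,0.2183],"aperture": 0.03}]' > next.json && python3 -m creep next.json
echo '[{"aperture": 0.02},{"aperture": 0.02},{"aperture": 0.02},{"aperture": 0.02}]' > next.json && python3 -m creep next.json
```

```text
time: 2.02
ee_pos: [0.4228, -0.2294, 0.0507]
tcp_rot: [0.001, 0.709, 0.705, 0.0]
wrist_force: [-0.8, -0.1, 0.8]
opening: 0.051
grip_force: 0.0
time: 2.52
ee_pos: [0.4232, -0.2293, 0.0512]
tcp_rot: [0.001, 0.709, 0.705, 0.0]
wrist_force: [-1.5, -1.5, 9.4]
opening: 0.0398
grip_force: 59.7
```

To row units: 0.17 m / 0.6 = 0.2833, 0.11 m / 0.6 = 0.1833.

```bash
echo '[{"xyz": [0,0,-0.1],"aperture": 0.02},{"xyz": [0,0,-0.1667],"aperture": 0.02},{"xyz": [0.0833,0,-0.1667],"aperture": 0.02},{"xyz": [0.1833,0,-0.1667],"aperture": 0.02},{"xyz": [0.2833,0.0167,-0.1667],"aperture": 0.02}]' > next.json && python3 -m creep next.json
echo '[{"xyz": [0.1,0,0],"aperture": 0.02},{"xyz": [0.2,0.0167,0],"aperture": 0.02},{"xyz": [0.3,0.0167,0],"aperture": 0.02},{"xyz": [0.4,0.0333,0],"aperture": 0.02},{"xyz": [0.5,0.0333,0],"aperture": 0.02}]' > next.json && python3 -m creep next.json
echo '[{"xyz": [0.05,0,0],"aperture": 0.02},{"xyz": [0.1,0,0],"aperture": 0.02},{"xyz": [0.1,0,0],"aperture": 0.02},{"xyz": [0.1,0,0],"aperture": 0.02}]' > next.json && python3 -m creep next.json
python3 -c "
from h import *
go(.4514,.305,.062,0);cv2.imwrite('pics/s2.png',cv2.resize(env.camera('side')[180:380,220:440],None,fx=3,fy=3,interpolation=cv2.INTER_CUBIC))"
```

```text
time: 3.15
ee_pos: [0.4332, -0.0572, 0.1509]
tcp_rot: [0.001, 0.71, 0.705, 0.0]
wrist_force: [2.0, -0.3, -0.9]
opening: 0.0397
grip_force: 61.0
time: 3.78
ee_pos: [0.4557, 0.2436, 0.1509]
tcp_rot: [0.001, 0.709, 0.705, 0.001]
wrist_force: [1.8, -1.1, -1.4]
opening: 0.0396
grip_force: 61.0
time: 4.28
ee_pos: [0.4553, 0.3008, 0.1502]
tcp_rot: [0.0, 0.709, 0.705, 0.0]
wrist_force: [0.4, -0.5, -0.3]
opening: 0.0397
grip_force: 61.0
d_tool [ 0.0041 -0.004   0.0882] |0.088| curyaw -0.3 tilt z [ 0.  0. -1.] q6 0.48 turn about world z 0.005 -> tool rz -0.005
```

View pics/s2.png

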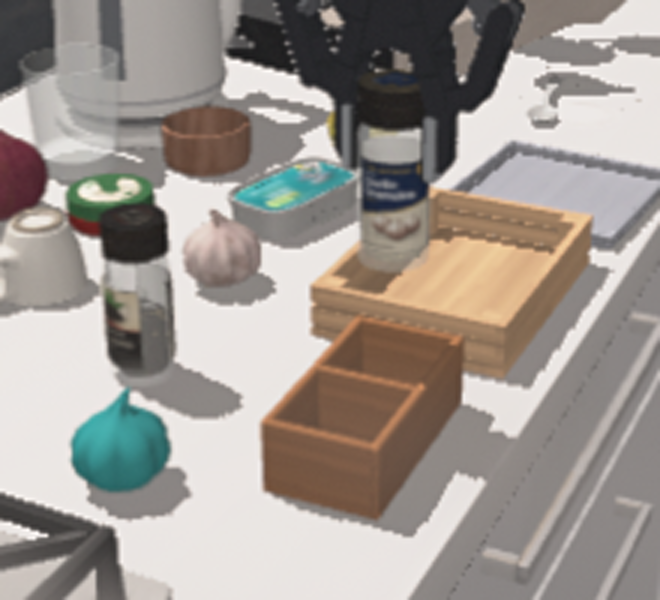

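The jar hangs upright over the far caddy well. The caddy's top corners in this crop are (263,425), (378,465), (462,340) and (360,318).

Run:
```python
from h import *
P=np.array([at("side",220+u/3,180+v/3,.045)[:2] for u,v in[(263,425),(378,465),(462,340),(360,318)]]);print(P,P.mean(0))
```

```text
[[0.48127485 0.41036552]
 [0.41212707 0.4188903 ]
 [0.42005928 0.28229092]
 [0.48413668 0.2824921 ]] [0.44939947 0.34850971]
```

Run:
```python
from h import *
def wf(n,img,c,yaw,s,col,f,o):
    a=np.radians(yaw);M=np.array([[np.cos(a),-np.sin(a)],[np.sin(a),np.cos(a)]])
    for z in(0,.045):
        q=[]
        for sx,sy in((1,1),(1,-1),(-1,-1),(-1,1)):
            p=np.array(c)+M@np.array([sx*.034,sy*.065]); q.append((proj(n,[*p,z])-o)*f)
        cv2.polylines(img,[np.int32(np.round(q))],True,col,1)
s=cv2.imread("pics/side0.png")[260:360,280:400];t=cv2.imread("pics/top0.png")[265:320,170:260]
s=cv2.resize(s,None,fx=4,fy=4,interpolation=2);t=cv2.resize(t,None,fx=4,fy=4,interpolation=2)
for c,col in(((.4516,.3357),(0,255,0)),((.4505,.342),(255,0,255))):
    wf("side",s,c,1,0,col,4,np.array([280,260]));wf("top",t,c,1,0,col,4,np.array([170,265]))
out=np.zeros((400,480+360,3),np.uint8)[:, :800]; out=np.zeros((400,840,3),np.uint8);out[:,:480]=s;out[:220,480:]=t
cv2.imwrite("pics/wf.png",cv2.resize(out,(798,380)))
```

```text
(no output)
```

View pics/wf.png

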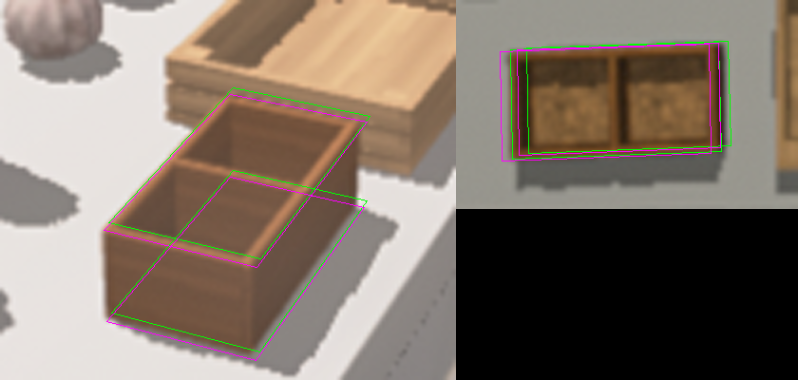

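To row units: 0.088 m / 0.6 = 0.1467, -0.004 m / 0.6 = -0.0067.

```bash
echo '[{"xyz": [0.01,-0.0067,0.05],"aperture": 0.02},{"xyz": [0.01,-0.0067,0.0833],"aperture": 0.02},{"xyz": [0.01,-0.0067,0.1083],"aperture": 0.02},{"xyz": [0.01,-0.0067,0.1333],"aperture": 0.02},{"xyz": [0.01,-0.0067,0.1467],"aperture": 0.02}]' > next.json && python3 -m creep next.json && echo '[{"xyz": [0,0,0.0067],"aperture": 0.02},{"xyz": [0,0,0.0067],"aperture": 0.02}]' > next.json && python3 -m creep next.json
```

```text
time: 4.95
ee_pos: [0.4514, 0.307, 0.061]
tcp_rot: [-0.0, 0.709, 0.705, -0.0]
wrist_force: [0.8, 0.3, -1.0]
opening: 0.0399
grip_force: 61.0
time: 5.2
ee_pos: [0.4516, 0.3074, 0.0578]
tcp_rot: [0.0, 0.709, 0.705, 0.0]
wrist_force: [-0.0, -0.6, -1.7]
opening: 0.0397
grip_force: 60.9
```

To row units: -0.11 m / 0.6 = -0.1833, -0.06 m / 0.6 = -0.1.

```bash
echo '[{"aperture": 0.085},{"aperture": 0.085},{"aperture": 0.085},{"xyz": [0,0,-0.1],"aperture": 0.085},{"xyz": [0,0,-0.1833],"aperture": 0.085}]' > next.json && python3 -m creep next.json && echo '[{"xyz": [0.0083,0.0833,0],"aperture": 0.085},{"xyz": [0.0167,0.1833,0],"aperture": 0.085},{"xyz": [0.0233,0.265,0],"aperture": 0.085},{"xyz": [0.0233,0.265,0],"aperture": 0.085},{"xyz": [0.0233,0.265,0],"aperture": 0.085}]' > next.json && python3 -m creep next.json
python3 -c "
from h import *
go(.611,.321,.051,0);cv2.imwrite('pics/s3.png',cv2.resize(env.camera('side')[200:380,200:400],None,fx=3,fy=3,interpolation=2))"
```

```text
time: 5.82
ee_pos: [0.4513, 0.3073, 0.1693]
tcp_rot: [-0.0, 0.709, 0.705, -0.0]
wrist_force: [0.9, 0.1, -0.0]
opening: 0.085
grip_force: 0.0
time: 6.45
ee_pos: [0.6099, 0.3203, 0.1672]
tcp_rot: [-0.0, 0.709, 0.705, -0.001]
wrist_force: [0.3, -0.8, -0.2]
opening: 0.0853
grip_force: 0.0
d_tool [0.0008 0.0013 0.1162] |0.116| curyaw -0.3 tilt z [-0.001 -0.    -1.   ] q6 0.40 turn about world z 0.006 -> tool rz -0.006
```

View pics/s3.png

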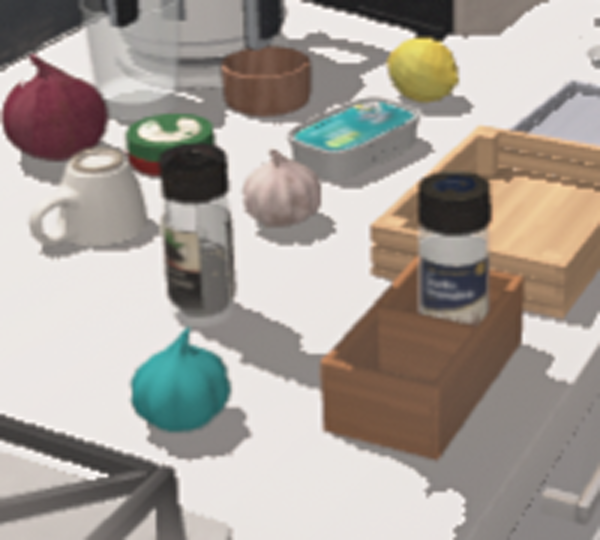

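Jar 2 stands upright in the far well, at (455,250) in the crop. The open fingers at (123,10) and (265,20) straddle jar 1 at (195,230).

```bash
echo '[{"xyz": [0.0017,0.0017,0.0833],"aperture": 0.085},{"xyz": [0.0017,0.0017,0.1667],"aperture": 0.085},{"xyz": [0.0017,0.0017,0.1933],"aperture": 0.085},{"xyz": [0.0017,0.0017,0.1933],"aperture": 0.05},{"xyz": [0.0017,0.0017,0.1933],"aperture": 0.03}]' > next.json && python3 -m creep next.json && echo '[{"aperture": 0.02},{"aperture": 0.02},{"aperture": 0.02},{"aperture": 0.02}]' > next.json && python3 -m creep next.json && echo '[{"xyz": [0,0,-0.1],"aperture": 0.02},{"xyz": [0,0,-0.2],"aperture": 0.02},{"xyz": [0.0333,-0.0833,-0.2167],"aperture": 0.02},{"xyz": [0.0667,-0.1667,-0.2167],"aperture": 0.02},{"xyz": [0.08,-0.25,-0.2167],"aperture": 0.02}]' > next.json && python3 -m creep next.json && echo '[{"xyz": [0,-0.0167,0],"aperture": 0.02},{"xyz": [0,-0.0167,0],"aperture": 0.02},{"xyz": [0,-0.0167,0],"aperture": 0.02}]' > next.json && python3 -m creep next.json
python3 -c "
from h import *
go(.4505,.369,.059,0)"
```

```text
time: 7.12
ee_pos: [0.6125, 0.322, 0.0539]
tcp_rot: [0.001, 0.709, 0.705, 0.001]
wrist_force: [0.1, -0.2, 0.2]
opening: 0.0511
grip_force: 0.0
time: 7.62
ee_pos: [0.6126, 0.322, 0.054]
tcp_rot: [0.001, 0.709, 0.705, 0.002]
wrist_force: [-2.1, -0.3, 9.0]
opening: 0.0398
grip_force: 60.0
time: 8.25
ee_pos: [0.4606, 0.3712, 0.1833]
tcp_rot: [0.0, 0.709, 0.705, 0.001]
wrist_force: [0.3, 0.6, -1.6]
opening: 0.04
grip_force: 60.9
time: 8.62
ee_pos: [0.4532, 0.3703, 0.1821]
tcp_rot: [0.0, 0.709, 0.705, 0.001]
wrist_force: [0.3, -0.5, -1.1]
opening: 0.0398
grip_force: 61.0
d_tool [-0.0014 -0.0028  0.1231] |0.123| curyaw -0.4 tilt z [ 0.001  0.001 -1.   ] q6 0.59 turn about world z 0.006 -> tool rz -0.006
```

To row units: 0.121 m / 0.6 = 0.2017, 0.115 m / 0.6 = 0.1917.

```bash
echo '[{"xyz": [-0.0017,-0.005,0.0667],"aperture": 0.02},{"xyz": [-0.0017,-0.005,0.1167],"aperture": 0.02},{"xyz": [-0.0017,-0.005,0.1583],"aperture": 0.02},{"xyz": [-0.0017,-0.005,0.1917],"aperture": 0.02},{"xyz": [-0.0017,-0.005,0.2017],"aperture": 0.02}]' > next.json && python3 -m creep next.json && echo '[{"aperture": 0.02},{"xyz": [0,0,0.0017],"aperture": 0.02}]' > next.json && python3 -m creep next.json
```

```text
time: 9.25
ee_pos: [0.4494, 0.3688, 0.0598]
tcp_rot: [-0.0, 0.709, 0.705, -0.001]
wrist_force: [-14.5, -9.5, 75.2]
opening: 0.0396
grip_force: 68.3
time: 9.5
ee_pos: [0.4496, 0.3694, 0.0601]
tcp_rot: [0.0, 0.709, 0.705, 0.001]
wrist_force: [0.7, 0.0, -0.5]
opening: 0.0396
grip_force: 61.0
```

To row units: -0.11 m / 0.6 = -0.1833, -0.06 m / 0.6 = -0.1.

```bash
echo '[{"aperture": 0.085},{"aperture": 0.085},{"aperture": 0.085},{"xyz": [0,0,-0.1],"aperture": 0.085},{"xyz": [0,0,-0.1833],"aperture": 0.085}]' > next.json && python3 -m creep next.json && echo '[{"xyz": [-0.05,0.0833,0],"aperture": 0.085},{"xyz": [-0.1167,0.1667,0],"aperture": 0.085},{"xyz": [-0.1833,0.2333,0],"aperture": 0.085},{"xyz": [-0.25,0.2933,0],"aperture": 0.085},{"xyz": [-0.29,0.2933,0],"aperture": 0.085}]' > next.json && python3 -m creep next.json && echo '[{"aperture": 0.085},{"aperture": 0.085}]' > next.json && python3 -m creep next.json
python3 -c "
from h import *
go(.6255,.195,.004,0);a=cv2.resize(env.camera('side')[180:360,220:420],None,fx=3,fy=3,interpolation=2);cv2.imwrite('pics/s4.png',a)"
```

```text
time: 10.12
ee_pos: [0.4487, 0.3693, 0.1712]
tcp_rot: [-0.0, 0.709, 0.705, -0.0]
wrist_force: [1.1, 0.5, -1.1]
opening: 0.0846
grip_force: 0.0
time: 10.75
ee_pos: [0.6259, 0.192, 0.1694]
tcp_rot: [0.0, 0.71, 0.704, 0.0]
wrist_force: [-0.1, 0.0, -0.3]
opening: 0.0852
grip_force: 0.0
time: 11.0
ee_pos: [0.6231, 0.1951, 0.1697]
tcp_rot: [-0.0, 0.709, 0.705, -0.0]
wrist_force: [-0.5, 1.1, 0.2]
opening: 0.0849
grip_force: 0.0
d_tool [-1.000e-04  2.400e-03  1.657e-01] |0.166| curyaw -0.3 tilt z [-0.  0. -1.] q6 0.22 turn about world z 0.005 -> tool rz -0.005
```

View pics/s4.png

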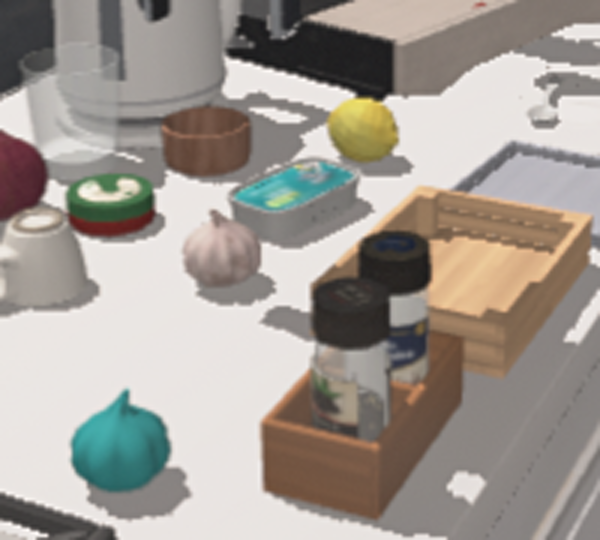

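Both jars stand upright, one in each well, at (350,360) and (395,300). Next is the white garlic at (222,250).

To row units: 0.165 m / 0.6 = 0.275, 0.16 m / 0.6 = 0.2667.

```bash
echo '[{"xyz": [0,0.0033,0.0833],"aperture": 0.085},{"xyz": [0,0.0033,0.1667],"aperture": 0.085},{"xyz": [0,0.0033,0.2333],"aperture": 0.085},{"xyz": [0,0.0033,0.2667],"aperture": 0.085},{"xyz": [0,0.0033,0.275],"aperture": 0.085}]' > next.json && python3 -m creep next.json && echo '[{"aperture": 0.085},{"aperture": 0.06},{"aperture": 0.04},{"aperture": 0.04},{"aperture": 0.04}]' > next.json && python3 -m creep next.json && echo '[{"aperture": 0.04},{"aperture": 0.04}]' > next.json && python3 -m creep next.json
```

```text
time: 11.68
ee_pos: [0.6254, 0.195, 0.0042]
tcp_rot: [-0.0, 0.709, 0.705, -0.0]
wrist_force: [0.3, -0.3, 0.8]
opening: 0.085
grip_force: 0.0
time: 12.3
ee_pos: [0.6264, 0.1945, 0.0064]
tcp_rot: [0.0, 0.709, 0.705, 0.001]
wrist_force: [-5.3, -0.6, 17.7]
opening: 0.0497
grip_force: 58.9
time: 12.55
ee_pos: [0.6264, 0.1945, 0.0064]
tcp_rot: [0.0, 0.709, 0.705, 0.001]
wrist_force: [-5.8, -0.3, 18.3]
opening: 0.0501
grip_force: 58.9
```

To row units: -0.155 m / 0.6 = -0.2583, -0.09 m / 0.6 = -0.15.

```bash
echo '[{"xyz": [0,0,-0.0833],"aperture": 0.04},{"xyz": [0,0,-0.15],"aperture": 0.04},{"xyz": [0,-0.0833,-0.15],"aperture": 0.04},{"xyz": [0,-0.1667,-0.15],"aperture": 0.04},{"xyz": [0,-0.2583,-0.15],"aperture": 0.04}]' > next.json && python3 -m creep next.json && echo '[{"aperture": 0.04},{"aperture": 0.04}]' > next.json && python3 -m creep next.json
python3 -c "
from h import *
go(.471,.196,.013,0)"
```

```text
time: 13.18
ee_pos: [0.4697, 0.1951, 0.0953]
tcp_rot: [0.0, 0.709, 0.705, 0.001]
wrist_force: [-0.2, 0.6, -0.7]
opening: 0.05
grip_force: 62.1
time: 13.42
ee_pos: [0.4719, 0.1954, 0.0953]
tcp_rot: [0.0, 0.709, 0.705, 0.001]
wrist_force: [0.4, -0.2, 0.1]
opening: 0.0496
grip_force: 62.2
d_tool [ 0.0005 -0.001   0.0823] |0.082| curyaw -0.3 tilt z [ 0.002  0.    -1.   ] q6 0.28 turn about world z 0.005 -> tool rz -0.005
```

To row units: 0.081 m / 0.6 = 0.135, 0.072 m / 0.6 = 0.12.

```bash
echo '[{"xyz": [0,-0.0017,0.05],"aperture": 0.04},{"xyz": [0,-0.0017,0.0917],"aperture": 0.04},{"xyz": [0,-0.0017,0.12],"aperture": 0.04},{"xyz": [0,-0.0017,0.135],"aperture": 0.04},{"xyz": [0,-0.0017,0.135],"aperture": 0.04}]' > next.json && python3 -m creep next.json && echo '[{"aperture": 0.064},{"aperture": 0.064},{"xyz": [0,0,-0.1],"aperture": 0.066},{"xyz": [0,0,-0.2],"aperture": 0.07},{"xyz": [0,0,-0.25],"aperture": 0.072}]' > next.json && python3 -m creep next.json && echo '[{"xyz": [-0.0833,0.05,0],"turn_vec": [0,0,-0.0573],"aperture": 0.072},{"xyz": [-0.1667,0.1,0],"turn_vec": [0,0,-0.1146],"aperture": 0.072},{"xyz": [-0.25,0.15,0],"turn_vec": [0,0,-0.1719],"aperture": 0.072},{"xyz": [-0.3333,0.2,0],"turn_vec": [0,0,-0.2292],"aperture": 0.072},{"xyz": [-0.4067,0.2633,0],"turn_vec": [0,0,-0.2865],"aperture": 0.072}]' > next.json && python3 -m creep next.json && echo '[{"turn_vec": [0,0,-0.0477],"aperture": 0.072},{"turn_vec": [0,0,-0.0955],"aperture": 0.072},{"turn_vec": [0,0,-0.1432],"aperture": 0.072},{"turn_vec": [0,0,-0.1432],"aperture": 0.072},{"turn_vec": [0,0,-0.1432],"aperture": 0.072}]' > next.json && python3 -m creep next.json
python3 -c "
from h import *
go(.6305,-.048,.006,77);a=cv2.resize(env.camera('side')[150:300,240:440],None,fx=3.5,fy=3.5,interpolation=2);cv2.imwrite('pics/s5.png',a)"
```

```text
time: 14.05
ee_pos: [0.4709, 0.1952, 0.0134]
tcp_rot: [0.0, 0.709, 0.705, 0.0]
wrist_force: [-0.3, 1.2, 0.0]
opening: 0.0498
grip_force: 62.5
time: 14.68
ee_pos: [0.4708, 0.1955, 0.167]
tcp_rot: [0.001, 0.709, 0.705, 0.002]
wrist_force: [0.1, -0.0, -1.1]
opening: 0.0717
grip_force: 0.0
time: 15.3
ee_pos: [0.6243, -0.0482, 0.1641]
tcp_rot: [0.0, 0.345, 0.939, 0.0]
wrist_force: [0.4, 0.6, -0.1]
opening: 0.072
grip_force: 0.0
time: 15.92
ee_pos: [0.6238, -0.0463, 0.1638]
tcp_rot: [0.0, 0.131, 0.991, 0.0]
wrist_force: [0.2, 0.4, -0.5]
opening: 0.0719
grip_force: 0.0
d_tool [-6.900e-03  1.000e-04  1.578e-01] |0.158| curyaw 74.9 tilt z [ 0.  0. -1.] q6 -1.48 turn about world z 0.037 -> tool rz -0.037
```

View pics/s5.png

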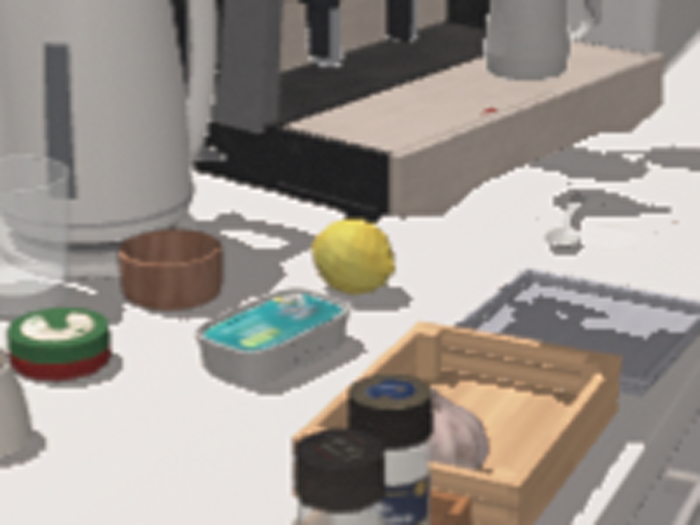

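The garlic is in the crate at (460,430). The lemon at (354,256) sits below the fingers.

To row units: 0.158 m / 0.6 = 0.2633, 0.15 m / 0.6 = 0.25, -0.037 rad / 3.1416 = -0.0118.

```bash
echo '[{"xyz": [-0.0117,0,0.0833],"turn_vec": [0,0,-0.0118],"aperture": 0.072},{"xyz": [-0.0117,0,0.1667],"turn_vec": [0,0,-0.0118],"aperture": 0.072},{"xyz": [-0.0117,0,0.225],"turn_vec": [0,0,-0.0118],"aperture": 0.072},{"xyz": [-0.0117,0,0.25],"turn_vec": [0,0,-0.0118],"aperture": 0.072},{"xyz": [-0.0117,0,0.2633],"turn_vec": [0,0,-0.0118],"aperture": 0.072}]' > next.json && python3 -m creep next.json && echo '[{"aperture": 0.072},{"aperture": 0.06},{"aperture": 0.04},{"aperture": 0.04},{"aperture": 0.04}]' > next.json && python3 -m creep next.json && echo '[{"aperture": 0.04},{"xyz": [0,0,-0.1],"aperture": 0.04},{"xyz": [0,0,-0.1667],"aperture": 0.04},{"xyz": [0,0,-0.1667],"aperture": 0.04}]' > next.json && python3 -m creep next.json
python3 -c "
from h import *
go(.471,.11,.1,0)"
```

```text
time: 16.6
ee_pos: [0.6308, -0.0482, 0.0056]
tcp_rot: [0.0, 0.112, 0.994, -0.0]
wrist_force: [-0.4, 0.8, -0.4]
opening: 0.0722
grip_force: 0.0
time: 17.23
ee_pos: [0.6313, -0.0481, 0.0073]
tcp_rot: [0.001, 0.111, 0.994, 0.0]
wrist_force: [-3.3, 1.8, 15.2]
opening: 0.049
grip_force: 59.6
time: 17.73
ee_pos: [0.6326, -0.0485, 0.1095]
tcp_rot: [0.003, 0.111, 0.994, -0.0]
wrist_force: [-0.1, -0.6, -1.0]
opening: 0.0488
grip_force: 62.3
d_tool [0.1927 0.1188 0.0083] |0.227| curyaw 77.2 tilt z [ 0.006 -0.001 -1.   ] q6 -1.52 turn about world z -1.348 -> tool rz 1.348
```

To row units: 0.193 m / 0.6 = 0.3217, 0.16 m / 0.6 = 0.2667, 0.9 rad / 3.1416 = 0.2865.

```bash
echo '[{"xyz": [0.0667,0.0333,0],"turn_vec": [0,0,0.0573],"aperture": 0.04},{"xyz": [0.1333,0.075,0],"turn_vec": [0,0,0.1146],"aperture": 0.04},{"xyz": [0.2,0.1167,0],"turn_vec": [0,0,0.1719],"aperture": 0.04},{"xyz": [0.2667,0.1583,0],"turn_vec": [0,0,0.2292],"aperture": 0.04},{"xyz": [0.3217,0.1983,0.0133],"turn_vec": [0,0,0.2865],"aperture": 0.04}]' > next.json && python3 -m creep next.json && echo '[{"turn_vec": [0,0,0.0477],"aperture": 0.04},{"turn_vec": [0,0,0.0955],"aperture": 0.04},{"turn_vec": [0,0,0.1426],"aperture": 0.04},{"turn_vec": [0,0,0.1426],"aperture": 0.04},{"turn_vec": [0,0,0.1426],"aperture": 0.04}]' > next.json && python3 -m creep next.json
python3 -c "
from h import *
go(.471,.11,.0135,0)"
```

```text
time: 18.35
ee_pos: [0.4672, 0.1115, 0.0976]
tcp_rot: [0.0, 0.535, 0.845, 0.0]
wrist_force: [0.6, -0.2, -1.2]
opening: 0.0488
grip_force: 62.3
time: 18.98
ee_pos: [0.4685, 0.1105, 0.0975]
tcp_rot: [-0.0, 0.706, 0.708, -0.0]
wrist_force: [0.0, -0.4, -0.7]
opening: 0.0491
grip_force: 62.3
d_tool [-0.0005  0.0025  0.084 ] |0.084| curyaw 0.2 tilt z [-0. -0. -1.] q6 0.10 turn about world z -0.003 -> tool rz 0.003
```

To row units: 0.083 m / 0.6 = 0.1383, 0.074 m / 0.6 = 0.1233.

```bash
echo '[{"xyz": [0,0.0033,0.05],"aperture": 0.04},{"xyz": [0,0.0033,0.0917],"aperture": 0.04},{"xyz": [0,0.0033,0.1233],"aperture": 0.04},{"xyz": [0,0.0033,0.1383],"aperture": 0.04},{"xyz": [0,0.0033,0.1383],"aperture": 0.04}]' > next.json && python3 -m creep next.json && echo '[{"aperture": 0.062},{"aperture": 0.064},{"xyz": [0,0,-0.1],"aperture": 0.066},{"xyz": [0,0,-0.2],"aperture": 0.07},{"xyz": [0,0,-0.25],"aperture": 0.085}]' > next.json && python3 -m creep next.json && echo '[{"xyz": [-0.0167,0.0833,0],"turn_vec": [0,0,0.0318],"aperture": 0.085},{"xyz": [-0.05,0.1667,0],"turn_vec": [0,0,0.0637],"aperture": 0.085},{"xyz": [-0.0633,0.25,0],"turn_vec": [0,0,0.0891],"aperture": 0.085},{"xyz": [-0.0633,0.2667,0],"turn_vec": [0,0,0.0891],"aperture": 0.085},{"xyz": [-0.0633,0.2667,0],"turn_vec": [0,0,0.0891],"aperture": 0.085}]' > next.json && python3 -m creep next.json
python3 - <<'E'
from h import *
o=env.get_obs();print(o['ee_pos'])
go(.631,.072,.005,-16)
t=env.camera('top');s=env.camera('side')
a=cv2.resize(t[190:320,170:400],None,fx=3.4,fy=3.4,interpolation=2);cv2.imwrite('pics/t6.png',a)
E
```

```text
time: 19.6
ee_pos: [0.4705, 0.1106, 0.0144]
tcp_rot: [-0.0, 0.707, 0.707, -0.0]
wrist_force: [0.6, -0.4, -0.2]
opening: 0.0486
grip_force: 62.5
time: 20.23
ee_pos: [0.4715, 0.1107, 0.1679]
tcp_rot: [0.001, 0.707, 0.707, 0.002]
wrist_force: [1.3, 1.3, -0.1]
opening: 0.0846
grip_force: 0.0
time: 20.85
ee_pos: [0.6304, 0.0726, 0.1645]
tcp_rot: [-0.0, 0.799, 0.602, -0.0]
wrist_force: [-0.4, 0.9, -0.8]
opening: 0.0854
grip_force: 0.0
[0.63039024 0.07259751 0.16445479]
d_tool [-0.0004  0.0008  0.1595] |0.159| curyaw -16.0 tilt z [-0.001  0.    -1.   ] q6 0.30 turn about world z 0.000 -> tool rz -0.000
```

View pics/t6.png

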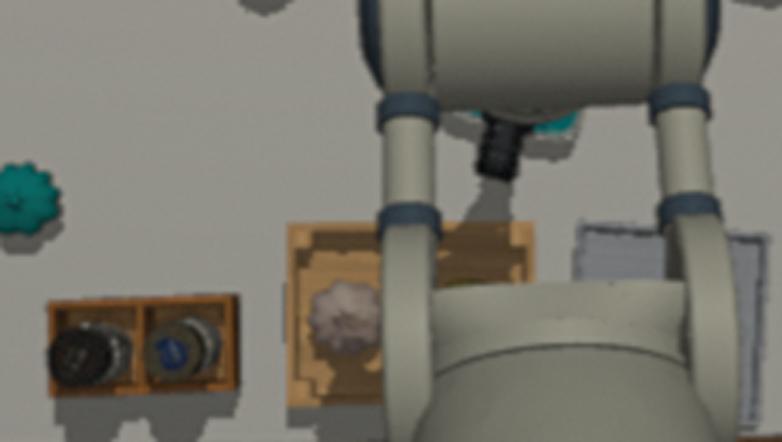

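Top crop: the jars are in both wells at (90,350) and (180,348), and the garlic is in the crate at (345,318). The gripper is over the tin, so I'll descend.

To row units: 0.161 m / 0.6 = 0.2683, 0.155 m / 0.6 = 0.2583.

```bash
echo '[{"xyz": [0,0,0.0833],"aperture": 0.085},{"xyz": [0,0,0.1667],"aperture": 0.085},{"xyz": [0,0,0.2333],"aperture": 0.085},{"xyz": [0,0,0.2583],"aperture": 0.085},{"xyz": [0,0,0.2683],"aperture": 0.085}]' > next.json && python3 -m creep next.json && echo '[{"aperture": 0.085},{"aperture": 0.07},{"aperture": 0.05},{"aperture": 0.05},{"aperture": 0.05}]' > next.json && python3 -m creep next.json && echo '[{"aperture": 0.05},{"xyz": [0,0,-0.0833],"aperture": 0.05},{"xyz": [0,0,-0.1333],"aperture": 0.05},{"xyz": [0,0,-0.1333],"aperture": 0.05}]' > next.json && python3 -m creep next.json
python3 -c "
from h import *
go(.460,-.035,.08,-4);a=cv2.resize(env.camera('side')[150:300,240:440],None,fx=3.5,fy=3.5,interpolation=2);cv2.imwrite('pics/s7.png',a)"
```

```text
time: 21.58
ee_pos: [0.6304, 0.0727, 0.004]
tcp_rot: [-0.0, 0.799, 0.602, -0.0]
wrist_force: [0.0, -1.1, 0.4]
opening: 0.0851
grip_force: 0.0
time: 22.2
ee_pos: [0.6314, 0.0726, 0.0053]
tcp_rot: [0.001, 0.799, 0.601, 0.001]
wrist_force: [-3.1, 0.1, 15.5]
opening: 0.0582
grip_force: 61.3
time: 22.7
ee_pos: [0.6322, 0.0726, 0.0864]
tcp_rot: [0.001, 0.799, 0.601, 0.002]
wrist_force: [0.3, 0.4, -2.9]
opening: 0.0582
grip_force: 66.1
d_tool [-0.151  -0.1358  0.0056] |0.203| curyaw -16.1 tilt z [ 0.005  0.    -1.   ] q6 0.30 turn about world z 0.210 -> tool rz -0.210
```

View pics/s7.png

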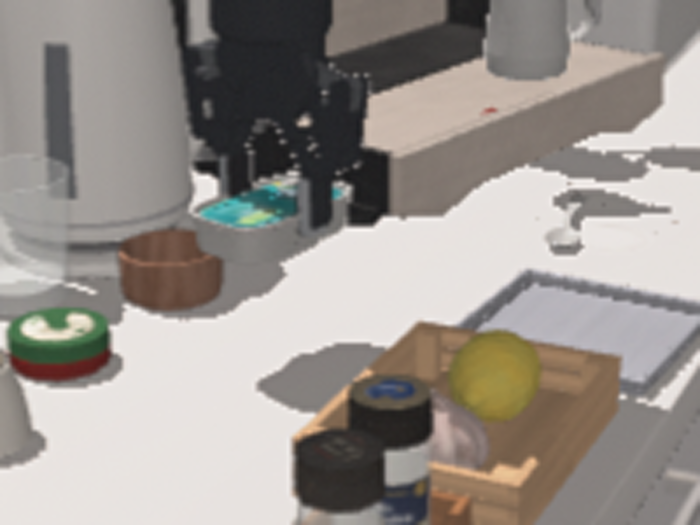

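The tin is held level at (270,215), and the lemon lies in the crate at (495,375).

To row units: -0.151 m / 0.6 = -0.2517, -0.08 m / 0.6 = -0.1333, -0.21 rad / 3.1416 = -0.0668.

```bash
echo '[{"xyz": [-0.0667,-0.0583,0],"turn_vec": [0,0,-0.0223],"aperture": 0.05},{"xyz": [-0.1333,-0.1167,0],"turn_vec": [0,0,-0.0446],"aperture": 0.05},{"xyz": [-0.2,-0.175,0],"turn_vec": [0,0,-0.0668],"aperture": 0.05},{"xyz": [-0.2517,-0.2267,0.01],"turn_vec": [0,0,-0.0668],"aperture": 0.05},{"xyz": [-0.2517,-0.2267,0.01],"turn_vec": [0,0,-0.0668],"aperture": 0.05}]' > next.json && python3 -m creep next.json && echo '[{"aperture": 0.05},{"xyz": [0,0,0.0333],"aperture": 0.05},{"xyz": [0,0,0.05],"aperture": 0.05},{"xyz": [0,0,0.05],"aperture": 0.05}]' > next.json && python3 -m creep next.json
python3 -c "
from h import *
go(.460,-.035,.009,-4);a=cv2.resize(env.camera('side')[180:300,300:460],None,fx=4,fy=4,interpolation=2);cv2.imwrite('pics/s8.png',a)"
```

```text
time: 23.38
ee_pos: [0.4543, -0.0355, 0.0765]
tcp_rot: [-0.002, 0.732, 0.681, -0.001]
wrist_force: [-0.0, 0.1, -1.8]
opening: 0.0583
grip_force: 66.1
time: 23.88
ee_pos: [0.4582, -0.0346, 0.047]
tcp_rot: [-0.001, 0.731, 0.682, -0.0]
wrist_force: [0.2, 0.1, -1.2]
opening: 0.0579
grip_force: 66.1
d_tool [-0.0003  0.0019  0.038 ] |0.038| curyaw -4.0 tilt z [-0.001  0.    -1.   ] q6 -0.14 turn about world z -0.000 -> tool rz 0.000
```

View pics/s8.png

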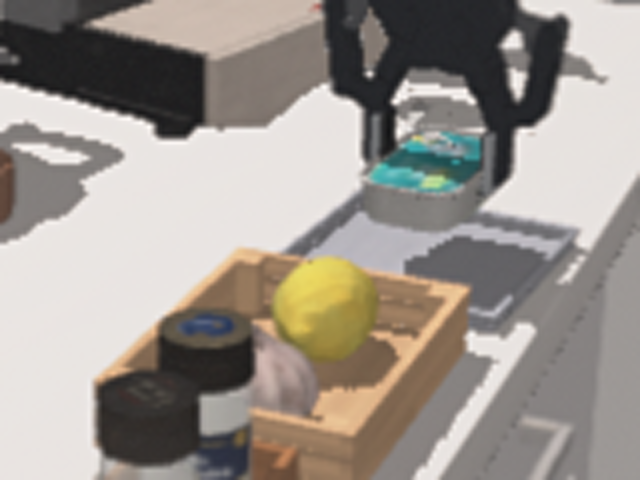

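The tin hangs label up over the tray. I'll lower it, release and retreat.

The manual's scale: shifts go in shares of 0.6 m and turns go in shares of pi rad. Converting my numbers, 0.038 m / 0.6 = 0.0633, 0.037 m / 0.6 = 0.0617.

```bash
echo '[{"xyz": [0,0.0033,0.0333],"aperture": 0.05},{"xyz": [0,0.0033,0.05],"aperture": 0.05},{"xyz": [0,0.0033,0.0617],"aperture": 0.05},{"xyz": [0,0.0033,0.0633],"aperture": 0.05},{"xyz": [0,0.0033,0.0633],"aperture": 0.05}]' > next.json && python3 -m creep next.json && echo '[{"aperture": 0.075},{"aperture": 0.075},{"aperture": 0.075},{"xyz": [0,0,-0.1],"aperture": 0.075},{"xyz": [0,0,-0.2],"aperture": 0.075}]' > next.json && python3 -m creep next.json && echo '[{"xyz": [-0.1,0,-0.0833],"aperture": 0.075},{"xyz": [-0.2,-0.0333,-0.0833],"aperture": 0.075},{"xyz": [-0.3,-0.0667,-0.0833],"aperture": 0.075},{"xyz": [-0.4,-0.0833,-0.0833],"aperture": 0.075},{"xyz": [-0.5,-0.1,-0.0833],"aperture": 0.075}]' > next.json && python3 -m creep next.json && echo '[{"xyz": [-0.1,-0.0333,0],"aperture": 0.075},{"xyz": [-0.2,-0.0667,0],"aperture": 0.075},{"xyz": [-0.2667,-0.1,0],"aperture": 0.075},{"xyz": [-0.2667,-0.1,0],"aperture": 0.075},{"xyz": [-0.2667,-0.1,0],"aperture": 0.075}]' > next.json && python3 -m creep next.json
python3 - <<'E'
from h import *
t=env.camera('top');s=env.camera('side')
a=cv2.resize(t[140:320,170:410],(780,585),interpolation=2);cv2.imwrite('pics/t9.png',a)
b=cv2.resize(s[160:360,220:460],(780,585),interpolation=2)[:, :];cv2.imwrite('pics/s9.png',b)
E
```

```text
time: 24.55
ee_pos: [0.4603, -0.0351, 0.0099]
tcp_rot: [0.0, 0.732, 0.682, 0.0]
wrist_force: [0.5, -0.2, -0.6]
opening: 0.0585
grip_force: 66.1
time: 25.18
ee_pos: [0.4596, -0.035, 0.1307]
tcp_rot: [-0.001, 0.732, 0.682, -0.001]
wrist_force: [1.4, -0.5, 0.1]
opening: 0.075
grip_force: 0.0
time: 25.8
ee_pos: [0.3807, -0.3222, 0.1799]
tcp_rot: [0.0, 0.732, 0.682, 0.0]
wrist_force: [1.2, 0.6, 0.4]
opening: 0.0749
grip_force: 0.0
time: 26.42
ee_pos: [0.3105, -0.4752, 0.1794]
tcp_rot: [-0.0, 0.732, 0.682, 0.0]
wrist_force: [-0.0, 0.4, 0.3]
opening: 0.0749
grip_force: 0.0
```

View pics/t9.png

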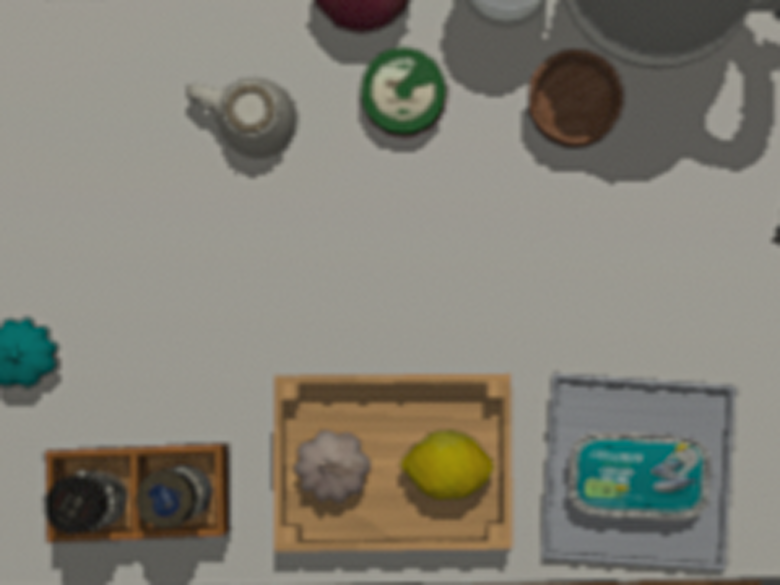

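View pics/s9.png

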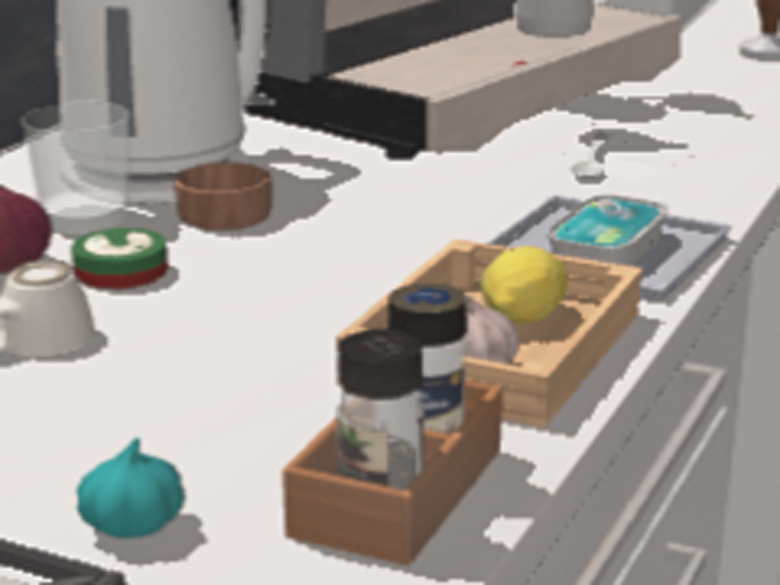

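The garlic and lemon are in the crate at t9 (332,468) and (448,465), and the tin lies flat, label up, in the tray at (636,478). The bystanders haven't moved. One check before handing in: that the near jar stands on its well floor.

Run:
```python
from h import *
for y,u,v in((.3694,380,343),(.3074,428,297)):
    for z in(.111,.118): print(z,proj("side",[.4505,y,z]))
    print("seen",220+u/3.25,160+v/2.925)
```

```text
0.111 [336.46431214 276.88170742]
0.118 [336.44798063 272.83965169]
seen 336.9230769230769 277.2649572649573
0.111 [352.2769738  261.20190001]
0.118 [352.31383562 257.35332413]
seen 351.6923076923077 261.53846153846155
```

Both cap tops match z = 0.111, so both jars stand on their well floors.

```bash
python3 -c "
from rig import env
print(env.finish_job())"
```

```text
the job is handed in; nothing more can be done
None
```

The job is handed in at about 27 s of the 128 s: jars upright in the caddy wells, garlic and lemon in the crate, tin flat and label up in the tray, bystanders untouched; the one rough moment was a brief 75 N wrist-force reading (limit 120 N) as the second jar touched down, and the hand-in gave no verdict.

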